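Clamp the amber resin block with the guarded knob

TASK

Stand the amber resin block upright on the bed of the specimen clamp, between jaw and fence, and let go of it. Then reach into the blue guard ring and turn the recessed knob clockwise, by feel, until the jaw holds the block firmly against the fence, but do not overtighten it; take your hand away and leave the block clamped. Do not press hard on the guard ring, and leave the other blocks, the glassware and the spool where they are.

Things in the scene. Friction and masses are not known exactly. Their poses are not given: they have to be found in the camera images.
- block_amber: amber (orange) cast-resin specimen block, 30 x 24 x 46 mm (its x, y, z), about 90 g, standing on the tray among two others of the same shape. Origin: centre of its underside; z up.
- seat (a point): where the centre of the block's underside belongs, on the clamp's flat steel bed, 20 mm above the bench. Axes are the clamp's: z up, y from knob to fence (the way the jaw closes), x across. The block goes here with its 30 mm side along x (within 6 mm and 10 degrees is good), 24 mm along y. The bed, 100 mm wide, is open on both x sides. The jaw's face starts at least 16 mm away on the -y side.
- clamp: the fixed specimen clamp. Origin: bench level, 57 mm on the -y side of the seat; same axes. Its aluminium fence (60 mm wide in x, top 57 mm above the bench) faces the jaw 15 to 21 mm on the +y side of the seat: it is adjustable, set differently each time, and stays as set. The jaw slides the block along to it. A white box 30 mm high carries the guard ring.
- knob_grip (a point): the height to grip the knob, on its vertical axis, 60 mm above the bench, 125 mm from the seat along the clamp's -y. The knob is a black upright bar, 44 mm long (along this point's x axis, which turns with it), 16 mm thick (y), to be gripped across its thickness; its top is 12 mm above this point, and its flange (radius 24 mm) 24 mm below. It stands in the middle of the guard ring.
- knob (a joint): knob angle, rad, growing clockwise seen from above; starts at 0 to 0.6, range to 4.5. Closes the jaw by 8 mm per rad. Steady friction of 0.20 N m holds it where it is left; read at rest, the torque may settle lower, so compare like moves. The block is home against the fence after 0.9 to 2.4 rad of turning; from there the torque rises by 0.008 N m per newton of clamping force.
- jaw: dark steel pressure face of the clamp, 26 mm wide (x), 30 high, 10 thick. Origin: middle of its face, 41 mm above the bench, looking along the clamp's +y. Moved by the knob, it yields on a spring (8 N per mm), so that clamping rises by up to 64 N per rad of knob. A firm hold is 6 to 20 N (0.05 to 0.16 N m more at the knob than when running free); 24 N or more is overtight.
- guard: fixed blue guard ring round the knob, inside diameter 96 mm, outside 106 mm, from 30 to 84 mm above the bench (its rim is 24 mm above the knob_grip point). Origin: on the knob's axis, at its lower edge. Open the fingers only part-way inside it. It must not be pressed with 15 N or more.
- tray: fixed white tray, 110 x 250 x 8 mm, on which the three blocks stand. Origin: centre of its underside.
- block_blue: blue block, same size as the amber one, also on the tray; to be left alone. Origin: centre of its underside.
- block_green: green block, same size, also on the tray; to be left alone. Origin: centre of its underside.
- flask_large: conical glass flask, 84 mm across, 140 mm high, on the bench. Origin: centre of its underside. Leave alone.
- flask_small: conical glass flask, 64 mm across, 100 mm high, on the bench. Origin: centre of its underside. Leave alone.
- beaker: greenish glass beaker, 72 mm across, 85 mm high, on the bench. Origin: centre of its underside. Leave alone.
- spool: orange yarn spool, 48 mm across, 60 mm high, between robot and clamp. Origin: centre of its underside. Leave alone.
- jar: amber glass jar, 60 mm across, 70 mm high, on the bench. Origin: centre of its underside. Leave alone.
Not all that is in view belongs to the job. There is more than one size of the block_amber; the job needs the largest.

How it is judged:
On the way, in this order (a step that is already met when the one before it is completed fails the run):
1. the amber block stands on the bed between jaw and fence, let go, not yet clamped (x of block_amber in the frame of seat between -0.008 and 0.008 m and y of block_amber in the frame of seat between -0.012 and 0.012 m and z of block_amber in the frame of seat between -0.003 and 0.003 m and angle between block_amber's own z axis and vertical below 0.12 rad and contact force between the fingers and block_amber below 0.2 N and contact force between jaw and block_amber below 3 N and linear speed of block_amber below 0.02 m/s), for 0.2 s.
2. the jaw presses the block against the fence with more than 6 N (contact force between jaw and block_amber above 6 N and x of block_amber in the frame of seat between -0.008 and 0.008 m and y of block_amber in the frame of seat between -0.012 and 0.012 m and z of block_amber in the frame of seat between -0.003 and 0.003 m and angle between block_amber's own z axis and vertical below 0.12 rad), for 0.2 s.
At the end, for the whole second after the job is handed in: The amber block stands upright (within 0.12 rad) on the bed, within 8 mm of the clamp's centre line and 12 mm of the seat point in the closing direction, square within 0.18 rad, held by the jaw with 6 to 20 N, at rest, knob released and still (all of step 2 and angle between the x axis of block_amber and the x axis of seat, either way round below 0.18 rad and contact force between jaw and block_amber below 20 N and linear speed of block_amber below 0.01 m/s and velocity of joint knob between -0.05 and 0.05 rad/s); the robot touches nothing.
It fails at once if the block is overtightened: jaw force of 24 N or more (contact force between jaw and block_amber above 24 N).
It fails at once if the gripper or arm presses on the guard ring with 15 N or more (contact force between any of the fingers, the arm and guard above 15 N).
It fails at once if another block is moved by more than 15 mm or tipped (distance of any of block_blue, block_green from where it was at the start of the episode above 0.015 m or angle between any of block_blue, block_green's own z axis and vertical above 0.5 rad).
It fails at once if glassware or the spool is moved by more than 25 mm (distance of any of flask_large, flask_small, beaker, spool, jar from where it was at the start of the episode above 0.025 m).
It also fails if it takes over 61 s, if anything falls off the work surface, if the arm or the gripper's body presses on something with over 40 N, if the wrist force passes 120 N, or if a joint passes its speed limit or range.

ROBOT

A 6-joint arm with a two-finger parallel gripper is mounted at the origin on the work surface. World frame = base frame: x ahead of the robot, y to its left, z up, the work surface at z = 0. Lengths are in m, angles in rad, forces in N, time in s.
With the tool pointing down it reaches from about 0.25 to 0.775 m from the base axis. Payload 4 kg.
Tool frame: the origin (TCP) lies at the very end of the fingers, on their centre line; the grasp point (between the pads) lies manip.pinch_z behind it (manip.pinch_z is the distance from the TCP to the grasp point, in m); z points along the fingers, y is the direction in which the jaws open and shut (so a half turn about z gives the same grasp; the last joint's range is limited). The gripper opens to 85 mm and grips with 20 to 120 N. Pads are 22 mm wide; open, the fingers measure 114 mm over their backs; the gripper's body (76 mm by 85 mm) begins 54 mm behind the grasp point. The pads swing forward as they close: fully open they stand 13 mm farther back than shut.
Start: joints at [1.109, 0.087, 1.371, -0, 1.684, -0.103], TCP at [0.193, 0.515, 0.231] pointing down, gripper open.
Joint ranges: [-3.1, 3.1], [-0.76, 2.03], [0.27, 2.55], [-1.08, 4.22], [0.17, 2.65], [-2.57, 2.57]. Speed limits (rad/s): [2.79, 2.79, 3.14, 3.14, 3.14, 3.14].

INTERFACE

Orientations are given as a rotation vector (axis times angle).
In Python, from station import manip gives the robot as it stands.
- The arm moves only by the tool step_arm, never from a script. Its argument "commands" is a list of rows, each a list of 2 entries, a list of its own where there are three numbers: the shift along the tool's x, y, z in mm, then the turn about the tool's z in degrees. A call has exactly 8 rows; each row shifts and turns the commanded pose from where the row before left it, along the tool's axes as they then stand; what a row does not reach is not made up. A row lasts 1/8 s, in which the tool goes at most 62.5 mm and 10.7 degrees, less where a joint would pass 70% of its speed; a pose out of reach is approached as far as the arm can. A call is refused whole if a number of a shift passes 62.5 or a number of a turn 10.7, either way. A call with a gripper value outside its range is refused whole. "grip" is the gripper's target within -1 to 1 (fully open at 1, half-way at 0, shut at -1), set as the call begins (left out, the last holds). The fingers move at their own pace and stop on an object; "force" is the grip in N (left out, the last holds). Time passes only in rows, so rows that do not move let the fingers close, or fill a call up. It gives the time, the measured TCP pose, the force and the opening at its end, in the units of the state.
- manip.get_state(): the state, without advancing time (a new reading comes with each control period).
- manip.snapshot(name): name is "scene" or "top" or "wrist"; returns the picture (384x512x3 uint8, blue, green, red); there is no depth.
- manip.camera_params(name): a dict with "fx", "fy", "cx", "cy" (pixels), "R" (3x3) and "t" (3): a world point X has camera coordinates R X + t; the wrist camera has in their place "tool_from_camera" (4x4, takes a point from camera to tool coordinates, whose origin is the TCP and whose axes are the flange's). Camera axes: x right, y down, z forward; pixel columns grow to the right and rows downward; lengths in m; the calibration is good to about 2 mm. A picture is of the moment at which its call begins: read the wrist's pose just before it. camera_params takes no time and is no camera call.
- manip.hand_in(): hands the job in, once; it reports no verdict.
The state is a dict: "clock": time; "q": joint angles; "qd": joint speeds; "joint_efforts": joint torques, N m; "tcp_pos": TCP position; "eef_rot": TCP orientation; "ft_force": force on the tool from outside, world axes, zero at the start; "moment": the same for the moment, N m; "width": opening from 0.0 (shut) to 1.0 (fully open).
Only numpy, scipy, OpenCV 4.12 (cv2) and the standard library are available. Lean on these libraries where they do the work, as an engineer would, in place of code of your own. Each camera call takes 0.05 s, during which the arm holds its last target.

## Working session

There is one attempt and no reset: what is moved stays moved. The work goes in short steps, Python scripts to look and compute and a tool call to move; the robot and the scene stay as the last step left them, time stands still between calls to the robot, and variables do not carry over. Pictures are saved under pics/ and viewed, and the job is handed in when it is done.

Besides the shell and the picture viewer there is one more tool, called after "Call:" as name([rows], argument=value, ...), one row to a line, values as JSON. step_arm: Moves the arm, as the interface text tells. Its arguments: {"type":"object","properties":{"commands":{"type":"array","items":{"type":"array"}},"grip":{"type":"number"},"force":{"type":"number"}},"required":["commands"]}

```bash
mkdir -p pics; ls
python3 - <<'E'
from station import manip
import cv2
print(manip.get_state(), manip.pinch_z)
for n in ("scene","top"):
    cv2.imwrite(f"pics/{n}0.png",manip.snapshot(n)); print(n,manip.camera_params(n))
print(manip.camera_params("wrist"))
E
```

```text
pics
{'clock': 0.0, 'q': array([ 1.10888585e+00,  8.79618666e-02,  1.37229178e+00, -1.32800216e-06,
        1.68359784e+00, -1.03050153e-01]), 'qd': array([ 7.19133844e-06, -3.48513126e-04,  2.34403777e-03,  8.93901238e-04,
       -1.25012262e-03,  1.01585092e-03]), 'joint_efforts': array([-2.22304378e-03, -3.51852429e+01, -3.13272679e+01, -4.20616043e-04,
        1.06497563e-02, -1.44736038e-05]), 'tcp_pos': array([0.19291527, 0.5145139 , 0.23011634]), 'eef_rot': array([-0.56056438, -3.09053599,  0.00340743]), 'ft_force': array([ 0.6016149 ,  0.25433519, -1.00322433]), 'moment': array([ 0.04039159, -0.03798823,  0.06875994]), 'width': 0.9997699415391843} 0.0187
scene {'fx': 389.12592954369694, 'fy': 389.12592954369694, 'cx': 260.23074935692955, 'cy': 195.5954468449478, 'R': array([[ 0.74571176,  0.6660781 ,  0.01593545],
       [ 0.50046405, -0.54418822, -0.67334606],
       [-0.43982919,  0.51009719, -0.73915569]]), 't': array([-0.4183373 , -0.21019126,  1.30783775])}
top {'fx': 482.19783594759645, 'fy': 482.19783594759645, 'cx': 248.82125158962322, 'cy': 199.5556170263717, 'R': array([[-1.73504699e-03, -9.99903111e-01,  1.38115552e-02],
       [-9.88254538e-01, -3.96000654e-04, -1.52816269e-01],
       [ 1.52806932e-01, -1.39144755e-02, -9.88158099e-01]]), 't': array([1.16603634e-03, 5.64852537e-01, 1.37819279e+00])}
{'fx': 323.7992952440433, 'fy': 323.7992952440433, 'cx': 255.41974475162215, 'cy': 188.76854474190887, 'tool_from_camera': array([[-1.31458059e-03, -9.56345463e-01, -2.92235568e-01,
         7.38979960e-02],
       [ 9.99999107e-01, -1.18663114e-03, -6.15086370e-04,
        -7.54336089e-05],
       [ 2.41459235e-04, -2.92236115e-01,  9.56346169e-01,
        -1.42042413e-01],
       [ 0.00000000e+00,  0.00000000e+00,  0.00000000e+00,
         1.00000000e+00]])}
```

View pics/scene0.png

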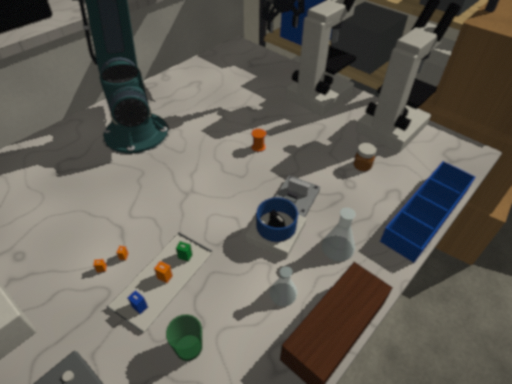

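View pics/top0.png

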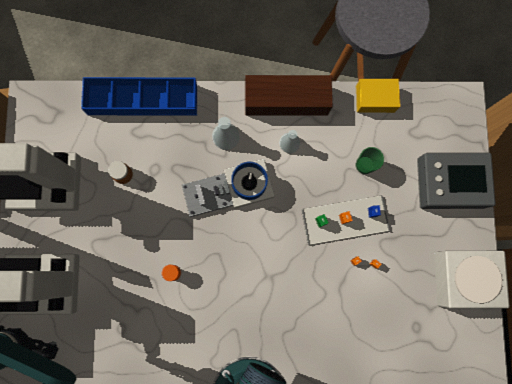

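Run:
```python
import cv2
a=cv2.imread("pics/top0.png")
cv2.imwrite("pics/t_left.png",cv2.resize(a[100:290,60:260],None,fx=3,fy=3,interpolation=cv2.INTER_CUBIC)[:600])
cv2.imwrite("pics/t_right.png",cv2.resize(a[120:320,240:500],None,fx=3,fy=3,interpolation=cv2.INTER_CUBIC))
```

```text
(no output)
```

View crops.

View pics/t_left.png

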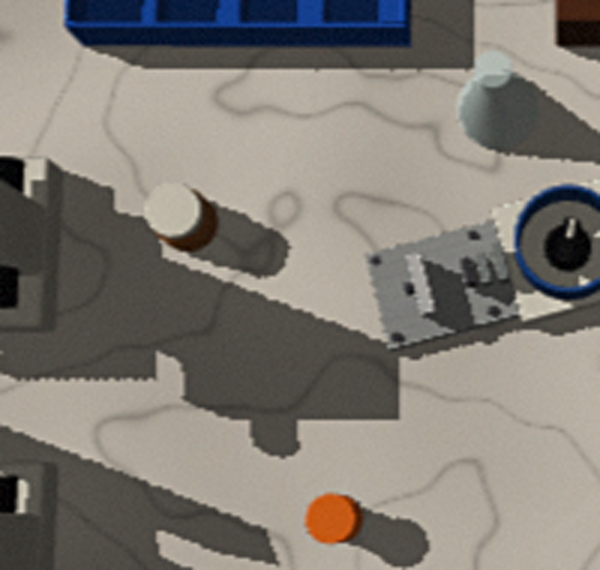

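View pics/t_right.png

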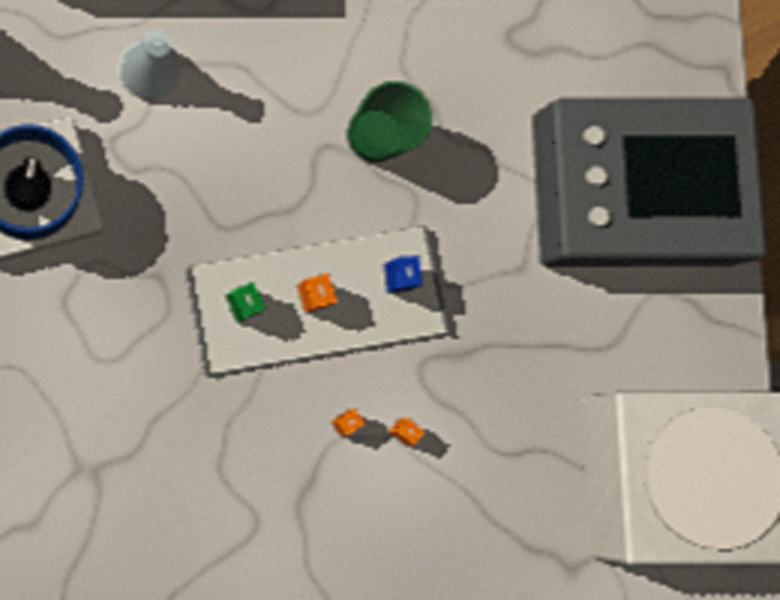

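```bash
cat > h.py <<'E'
import numpy as np, cv2
from station import manip
from scipy.spatial.transform import Rotation as Rn
def ray(cam,px,z,st=None):
    p=manip.camera_params(cam); d=np.array([(px[0]-p['cx'])/p['fx'],(px[1]-p['cy'])/p['fy'],1.])
    if cam=="wrist":
        st=st or manip.get_state(); T=p['tool_from_camera']; R=Rn.from_rotvec(st['eef_rot']).as_matrix()
        o=st['tcp_pos']+R@T[:3,3]; d=R@T[:3,:3]@d
    else:
        o=-p['R'].T@p['t']; d=p['R'].T@d
    return o+d*(z-o[2])/d[2]
def proj(cam,X,st=None):
    p=manip.camera_params(cam); X=np.asarray(X,float)
    if cam=="wrist":
        st=st or manip.get_state(); T=p['tool_from_camera']; R=Rn.from_rotvec(st['eef_rot']).as_matrix()
        c=T[:3,:3].T@(R.T@(X-st['tcp_pos'])-T[:3,3])
    else: c=p['R']@X+p['t']
    return np.array([p['fx']*c[0]/c[2]+p['cx'],p['fy']*c[1]/c[2]+p['cy']])
def tool(): 
    st=manip.get_state(); return st, Rn.from_rotvec(st['eef_rot']).as_matrix()
def delta(target,st=None):
    st=st or manip.get_state(); R=Rn.from_rotvec(st['eef_rot']).as_matrix()
    return R.T@(np.asarray(target)-st['tcp_pos'])*1000
E
python3 - <<'E'
from h import *
np.set_printoptions(precision=4,suppress=True)
L=lambda u,v:(60+u/3,100+v/3); Rr=lambda u,v:(240+u/3,120+v/3)
print("ring",ray("top",L(570,242),.084)); 
print("amber",ray("top",Rr(318,290),.045))
for c in [(370,258),(490,222),(520,308),(392,348)]: print("bed",ray("top",L(*c),.02))
print("knobtop",ray("top",L(569,243),.072), "fence", ray("top",L(420,285),.057))
for n,c,z in [("fl",(497,108),.0),("jar",(180,212),.07),("spool",(333,518),.06)]: print(n,ray("top",L(*c),z))
for n,c,z in [("fs",(150,75),0),("bk",(395,118),.04),("green",(246,300),.045),("blue",(403,272),.045),]: print(n,ray("top",Rr(*c),z))
print(tool()[1])
E
```

```text
ring [ 0.6136 -0.0021  0.084 ]
amber [ 0.5139 -0.2845  0.045 ]
bed [0.6096 0.1972 0.02  ]
bed [0.6465 0.0773 0.02  ]
bed [0.559  0.0468 0.02  ]
bed [0.5189 0.1737 0.02  ]
knobtop [ 0.615  -0.0014  0.072 ] fence [0.5762 0.1435 0.057 ]
fl [0.7709 0.0716 0.    ]
jar [0.6456 0.3757 0.07  ]
spool [0.3521 0.2224 0.06  ]
fs [ 0.7426 -0.1277  0.    ]
bk [ 0.6878 -0.3686  0.04  ]
green [ 0.504  -0.2137  0.045 ]
blue [ 0.5316 -0.3688  0.045 ]
[[-0.9363  0.3511 -0.0009]
 [ 0.3511  0.9363 -0.0018]
 [ 0.0002 -0.002  -1.    ]]
```

Run:
```python
from h import *
print(delta([0.47,-0.285,0.26]), delta([0.47,-0.285,0.26])/16)
```

```text
[-540.17601375 -651.41500573  -28.54298025] [-33.76100086 -40.71343786  -1.78393627]
```

Call:
step_arm([
  [[-34,-41,-2],0],
  [[-34,-41,-2],0],
  [[-34,-41,-2],0],
  [[-34,-41,-2],0],
  [[-34,-41,-2],0],
  [[-34,-41,-2],0],
  [[-34,-41,-2],0],
  [[-34,-41,-2],0],
])

```text
clock: 1.1
tcp_pos: [0.3326, 0.1107, 0.2471]
eef_rot: [0.56, 3.091, 0.0]
ft_force: [0.7, -0.8, -0.2]
width: 0.998
```

Call:
step_arm([
  [[-34,-41,-2],0],
  [[-34,-41,-2],0],
  [[-34,-41,-2],0],
  [[-34,-41,-2],0],
  [[-34,-41,-2],0],
  [[-34,-41,-2],0],
  [[-34,-41,-2],0],
  [[-34,-41,-2],0],
])

```text
clock: 2.1
tcp_pos: [0.4723, -0.2919, 0.2627]
eef_rot: [-0.561, -3.09, -0.001]
ft_force: [0.3, 0.1, 0.2]
width: 1.001
```

```bash
cat > look.py <<'E'
import sys; from h import *
st=manip.get_state(); im=manip.snapshot("wrist"); n=sys.argv[1]
cv2.imwrite(f"pics/{n}.png",im); np.save(f"pics/{n}.npy",np.r_[st['tcp_pos'],st['eef_rot']])
print(st['clock'],st['tcp_pos'],st['eef_rot'],st['q'],st['ft_force'])
if len(sys.argv)>2:
    a,b,c,d,f=map(int,sys.argv[2:]); cv2.imwrite(f"pics/{n}.png",cv2.resize(im[c:d,a:b],None,fx=f,fy=f,interpolation=cv2.INTER_CUBIC))
E
python3 look.py w1
```

```text
2.1 [ 0.47230979 -0.29188132  0.26269845] [-5.60946061e-01 -3.09036823e+00 -1.24185770e-03] [-6.55876286e-01  9.57883328e-02  1.29981320e+00  3.75285099e-04
  1.74699965e+00 -1.86748834e+00] [0.33453965 0.11462003 0.15302445]
```

View pics/w1.png

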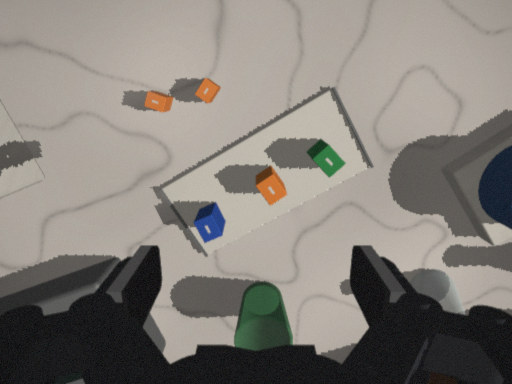

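Run:
```python
import cv2
a=cv2.imread("pics/w1.png")
cv2.imwrite("pics/w1c.png",cv2.resize(a[150:220,230:310],None,fx=8,fy=8,interpolation=cv2.INTER_CUBIC))
```

```text
(no output)
```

View pics/w1c.png

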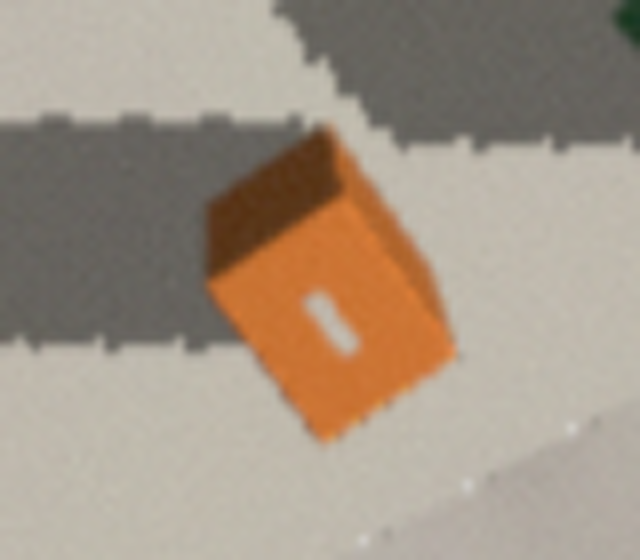

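Run:
```python
from h import *
np.set_printoptions(precision=4,suppress=True)
c=[(345,192),(455,352),(325,442),(208,283)]
P=np.array([ray("wrist",(230+u/8,150+v/8),.054)[:2] for u,v in c]); print(P,P.mean(0))
for i in range(4):
    e=P[(i+1)%4]-P[i]; print(np.hypot(*e),np.degrees(np.arctan2(e[1],e[0])))
for n,uv,z in [("green",(328,158),.054),("blue",(208,227),.054)]: print(n,ray("wrist",uv,z))
```

```text
[[ 0.4945 -0.2862]
 [ 0.522  -0.2797]
 [ 0.5282 -0.3015]
 [ 0.5001 -0.3087]] [ 0.5112 -0.294 ]
0.028241114907968348 13.408666175407468
0.02268687359318937 -74.25583326141347
0.028999296887287366 -165.65902919849583
0.023140503655885592 103.83000329917611
green [ 0.4989 -0.224   0.054 ]
blue [ 0.5275 -0.3792  0.054 ]
```

Call:
step_arm([
  [[0,0,18],9.2],
  [[0,0,18],9.2],
  [[0,0,18],9.2],
  [[0,0,18],9.2],
  [[0,0,18],9.2],
  [[0,0,18],9.0],
  [[-6,18,0],0],
  [[-6,19,0],0],
])

```text
clock: 3.15
tcp_pos: [0.5108, -0.2922, 0.1543]
eef_rot: [-1.924, -2.481, 0.0]
ft_force: [0.2, -0.8, 0.9]
width: 0.998
```

```bash
python3 look.py w2; python3 -c "
from h import *
print(delta([.5112,-.294,.014]),tool()[1])"
```

```text
3.15 [ 0.51075255 -0.29219326  0.15425615] [-1.92380879e+00 -2.48110822e+00  3.16881052e-05] [-6.16015175e-01  2.00259385e-01  1.39635979e+00  6.76119291e-05
  1.54698898e+00 -8.67714740e-01] [ 0.17661978 -0.76483259  0.880006  ]
[ -1.35070773  -2.48652046 140.26263456] [[-2.50120880e-01  9.68213947e-01  1.13935280e-03]
 [ 9.68214422e-01  2.50119908e-01  9.29983287e-04]
 [ 6.15447972e-04  1.33574605e-03 -9.99998919e-01]]
```

View pics/w2.png

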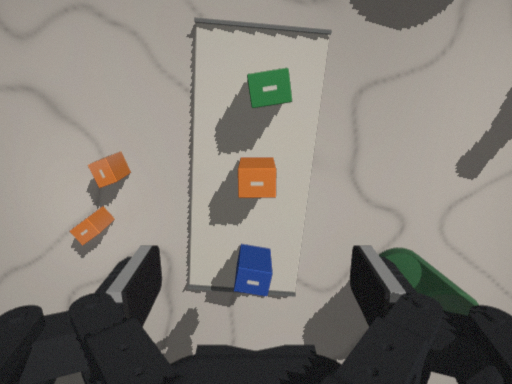

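Run:
```python
from h import *
a=cv2.imread("pics/w2.png"); cv2.imwrite("pics/w2c.png",cv2.resize(a[140:220,210:300],None,fx=7,fy=7,interpolation=cv2.INTER_CUBIC))
X=ray("wrist",(257.3,183.8),.054);print(X,delta([X[0],X[1],.014]))
```

```text
[ 0.51395408 -0.28773675  0.054     ] [  4.02460929   1.74658285 140.27159715]
```

View pics/w2c.png

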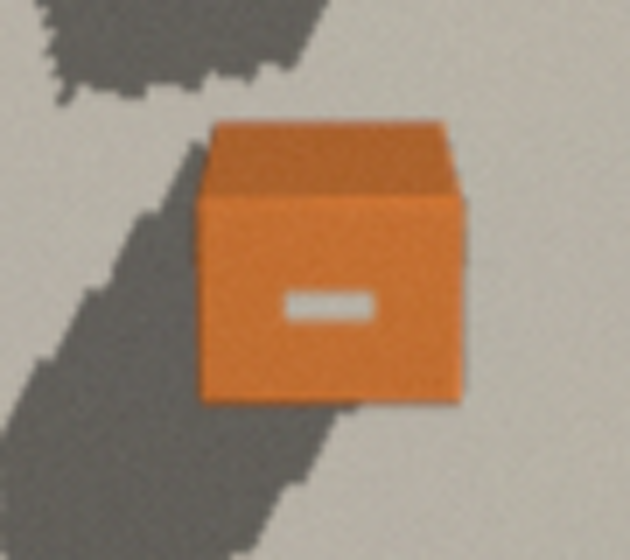

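Call:
step_arm([
  [[4,2,23],0],
  [[0,0,24],0],
  [[0,0,24],0],
  [[0,0,24],0],
  [[0,0,24],0],
  [[0,0,21],0],
  [[0,0,0],0],
  [[0,0,0],0],
])

```text
clock: 4.2
tcp_pos: [0.5121, -0.2884, 0.016]
eef_rot: [1.924, 2.482, 0.0]
ft_force: [0.3, -0.7, 0.7]
width: 0.998
```

Call:
step_arm([
  [[0,0,0],0],
  [[0,0,0],0],
  [[0,0,0],0],
  [[0,0,0],0],
  [[0,0,0],0],
  [[0,0,0],0],
  [[0,0,0],0],
  [[0,0,0],0],
], grip=-1, force=30)

```text
clock: 5.2
tcp_pos: [0.5122, -0.2885, 0.0159]
eef_rot: [1.924, 2.482, 0.0]
ft_force: [-2.1, -0.2, 5.5]
width: 0.35
```

```bash
python3 look.py w3
```

```text
5.2 [ 0.51222882 -0.28848983  0.01586048] [1.92396038e+00 2.48232787e+00 5.77765107e-05] [-6.09345868e-01  3.05600430e-01  1.55680019e+00 -1.17206159e-05
  1.27823167e+00 -8.61440021e-01] [-2.10213051 -0.2024241   5.53247246]
```

View pics/w3.png

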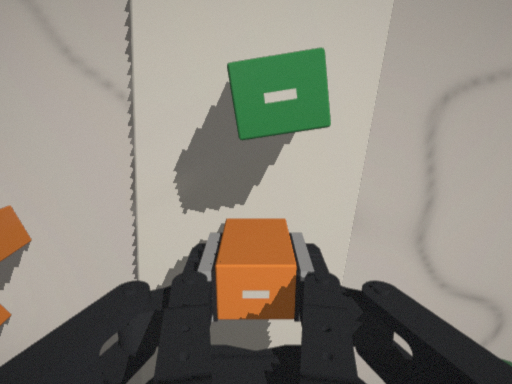

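Call:
step_arm([
  [[0,0,-40],0],
  [[0,0,-60],0],
  [[50,28,-20],0],
  [[52,28,-20],0],
  [[52,28,-20],0],
  [[52,28,-20],0],
  [[52,28,-20],0],
  [[52,28,-20],0],
])

```text
clock: 6.25
tcp_pos: [0.597, 0.0558, 0.2343]
eef_rot: [-1.923, -2.482, 0.002]
ft_force: [0.6, -0.8, -1.1]
width: 0.349
```

```bash
python3 look.py w4;python3 - <<'E'
from h import *
p=np.load("pics/w3.npy"); st=dict(tcp_pos=p[:3],eef_rot=p[3:])
X=ray("wrist",(256.5,290),.054,st); print((Rn.from_rotvec(p[3:]).as_matrix().T@(X-p[:3]))*1000)
a=cv2.imread("pics/w4.png"); cv2.imwrite("pics/w4b.png",cv2.resize(a[0:290,120:430],None,fx=2,fy=2,interpolation=cv2.INTER_CUBIC))
E
```

```text
6.25 [0.59698201 0.05577817 0.23428793] [-1.92343046e+00 -2.48152512e+00  2.14733854e-03] [-1.42602326e-03  1.99386136e-01  1.23857622e+00  9.14167955e-05
  1.70598444e+00 -2.53464883e-01] [ 0.57717877 -0.7866112  -1.12264773]
[  3.01782779   0.67951146 -38.14134433]
```

View pics/w4b.png

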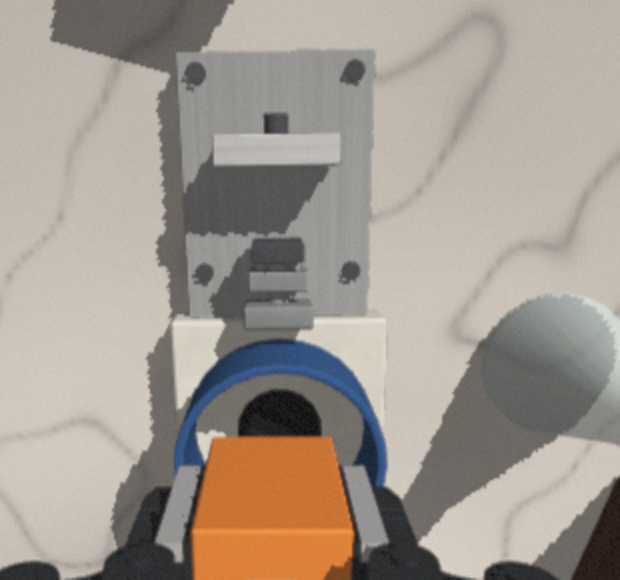

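Run:
```python
from h import *
np.set_printoptions(precision=4,suppress=True)
a=cv2.imread("pics/w4.png"); cv2.imwrite("pics/w4c.png",cv2.resize(a[55:215,195:325],None,fx=4.6,fy=4.6,interpolation=cv2.INTER_CUBIC)[:600] if 0 else cv2.resize(a[60:170,200:310],None,fx=5.4,fy=5.4,interpolation=cv2.INTER_CUBIC))
p=np.load("pics/w4.npy"); st=dict(tcp_pos=p[:3],eef_rot=p[3:])
f=lambda u,v,z:ray("wrist",(120+u/2,v/2),z,st)
def seg(n,a,b,z):
    A,B=f(*a,z),f(*b,z); d=B-A; print(n,A[:2],B[:2],(A+B)[:2]/2,np.hypot(*d[:2]),np.degrees(np.arctan2(d[1],d[0])))
seg("far bed",(177,52),(375,50),.02); seg("near bed",(190,317),(370,317),.02)
seg("L",(190,317),(177,52),.02); seg("R",(370,317),(375,50),.02)
seg("fence front",(215,165),(340,162),.057); seg("jaw",(252,238),(304,238),.056);seg("box",(174,318),(385,317),.03)
seg("ring",(176,450),(387,450),.084); print(f(280,342,.084))
```

```text
far bed [0.518 0.175] [0.6134 0.2004] [0.5657 0.1877] 0.098735507977029 14.872363936038273
near bed [0.5529 0.0452] [0.6504 0.0702] [0.6016 0.0577] 0.10068058387891476 14.388782391391246
L [0.5529 0.0452] [0.518 0.175] [0.5354 0.1101] 0.1344183911194201 105.04680472117458
R [0.6504 0.0702] [0.6134 0.2004] [0.6319 0.1353] 0.13528793573043876 105.86797355796604
fence front [0.5515 0.1275] [0.6079 0.1433] [0.5797 0.1354] 0.058558038418679514 15.669949146816084
jaw [0.5764 0.0991] [0.6008 0.1054] [0.5886 0.1022] 0.025235486478558607 14.375646117277117
box [0.5453 0.0448] [0.6563 0.0739] [0.6008 0.0593] 0.11473438665086588 14.66495301123265
ring [ 0.565  -0.0063] [0.6649 0.0193] [0.615  0.0065] 0.10309892968215062 14.413182344479056
[0.6006 0.0588 0.084 ]
```

View pics/w4c.png

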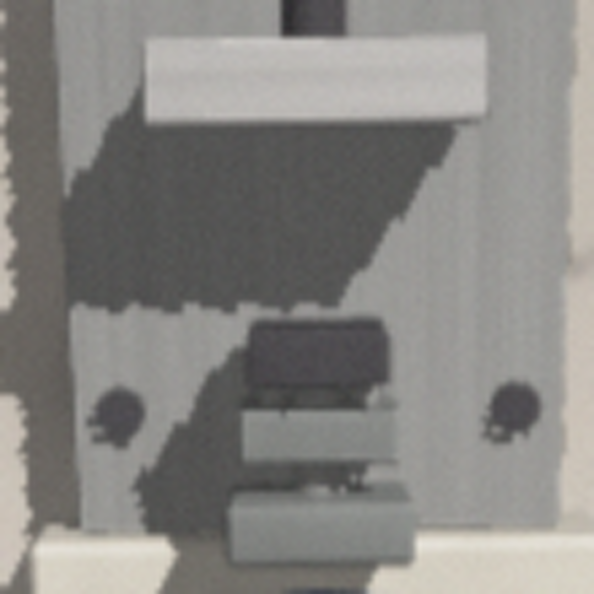

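Call:
step_arm([
  [[30,2,0],-0.5],
  [[31,1,20],0],
  [[0,0,30],0],
  [[0,0,30],0],
  [[0,0,30],0],
  [[0,0,30],0],
  [[0,0,10],0],
  [[0,0,0],0],
])

```text
clock: 7.3
tcp_pos: [0.584, 0.1134, 0.0841]
eef_rot: [-1.913, -2.49, 0.003]
ft_force: [0.2, -0.5, 0.8]
width: 0.348
```

```bash
python3 look.py w5;python3 - <<'E'
from h import *
print(delta([.5845,.1158,.028]))
cv2.imwrite("pics/s5.png",cv2.resize(manip.snapshot("scene")[150:260,230:350],None,fx=5,fy=5,interpolation=cv2.INTER_CUBIC))
E
```

```text
7.3 [0.58397949 0.11343407 0.0841291 ] [-1.91263549 -2.48982616  0.00257713] [ 9.64982785e-02  2.59306504e-01  1.46860049e+00  1.26953642e-04
  1.41622436e+00 -1.64247051e-01] [ 0.22656623 -0.52045151  0.79793157]
[ 2.31547518  0.13708031 57.61202299]
```

View pics/w5.png

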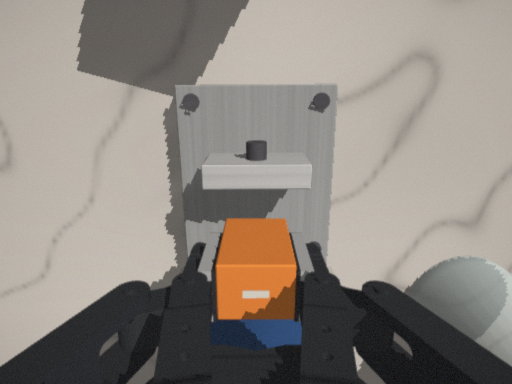

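View pics/s5.png

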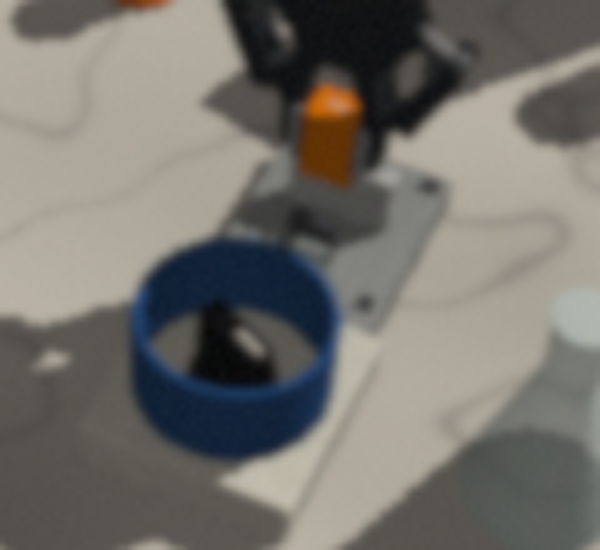

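Run:
```python
from h import *
np.set_printoptions(precision=4,suppress=True)
x=np.array([.966,.259]);y=np.array([-.259,.966])
p=np.load("pics/w5.npy"); st=dict(tcp_pos=p[:3],eef_rot=p[3:])
for uv in [(203,188),(311,188)]:
    X=ray("wrist",uv,.057,st)[:2]; print("fence",X@x,X@y)
for uv in [(224,219),(289,219)]:
    X=ray("wrist",uv,.0841-.0079+.001,st)[:2]; print("block bottom front",X@x,X@y)
for uv in [(217,262),(296,262)]:
    X=ray("wrist",uv,.0841-.0079+.046,st)[:2]; print("block top front",X@x,X@y)
t=p[:2];print("tcp",t@x,t@y)
```

```text
fence 0.5651619658088118 -0.01881878290926843
fence 0.6241287929588001 -0.0189307824609257
block bottom front 0.578246445429588 -0.02877892914020782
block bottom front 0.6104383971874798 -0.028832721753589034
block top front 0.5800477550260112 -0.02702807420807495
block top front 0.6085454496002893 -0.0270659908282277
tcp 0.5935036120887387 -0.04167337167542676
```

Call:
step_arm([
  [[3,0,0],0],
  [[0,0,15],0],
  [[0,0,15],0],
  [[0,0,13],0],
  [[0,0,8],0],
  [[0,0,4],0],
  [[0,0,0],0],
  [[0,0,0],0],
])

```text
clock: 8.4
tcp_pos: [0.5844, 0.1165, 0.031]
eef_rot: [1.913, 2.491, 0.001]
ft_force: [0.1, -0.2, -0.8]
width: 0.346
```

```bash
python3 look.py w6
```

```text
8.4 [0.58442484 0.11654307 0.03096716] [1.91325086e+00 2.49067905e+00 1.47689898e-03] [ 1.01672414e-01  3.06067860e-01  1.52289571e+00  7.53556833e-05
  1.31133630e+00 -1.59092595e-01] [ 0.14449374 -0.1569734  -0.82640821]
```

View pics/w6.png

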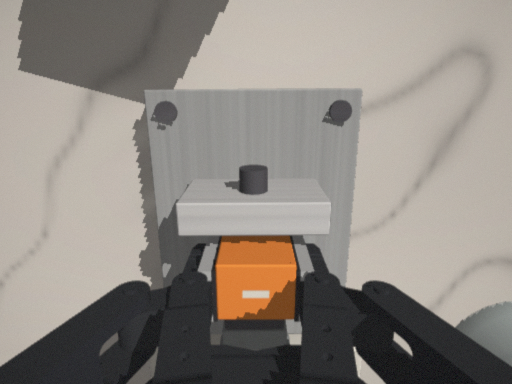

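Call:
step_arm([
  [[0,0,1],0],
  [[0,0,1],0],
  [[0,0,0.5],0],
  [[0,0,0.5],0],
  [[0,0,0],0],
  [[0,0,0],0],
  [[0,0,0],0],
  [[0,0,0],0],
])

```text
clock: 9.45
tcp_pos: [0.584, 0.1165, 0.0279]
eef_rot: [1.914, 2.491, 0.0]
ft_force: [-3.5, -0.0, 4.8]
width: 0.343
```

Call:
step_arm([
  [[0,0,0],0],
  [[0,0,0],0],
  [[0,0,0],0],
  [[0,0,0],0],
  [[0,0,0],0],
  [[0,0,0],0],
  [[0,0,0],0],
  [[0,0,0],0],
], grip=0.4)

```text
clock: 10.45
tcp_pos: [0.584, 0.1165, 0.0274]
eef_rot: [1.914, 2.491, 0.0]
ft_force: [-0.5, -0.5, 0.6]
width: 0.697
```

Call:
step_arm([
  [[0,0,-5],0],
  [[0,0,-20],0],
  [[0,0,-35],0],
  [[0,0,-50],0],
  [[-20,0,-40],0],
  [[-40,0,0],0],
  [[-50,0,0],0],
  [[0,0,0],0],
])

```text
clock: 11.45
tcp_pos: [0.6129, 0.0069, 0.1776]
eef_rot: [1.919, 2.486, -0.001]
ft_force: [0.8, -0.4, 0.2]
width: 0.7
```

```bash
python3 look.py w7
python3 - <<'E'
from h import *
np.set_printoptions(precision=4,suppress=True)
print(manip.get_state()['ft_force'],manip.get_state()['moment'])
a=cv2.imread("pics/w7.png"); cv2.imwrite("pics/w7b.png",cv2.resize(a[60:350,130:400],None,fx=2.05,fy=2.05,interpolation=cv2.INTER_CUBIC))
E
```

```text
11.45 [0.61290445 0.00690278 0.17760439] [ 1.91895137e+00  2.48595936e+00 -6.29885305e-04] [-8.06979765e-02  2.41981245e-01  1.29971320e+00 -9.64677605e-04
  1.59915138e+00 -3.36761347e-01] [ 0.78352397 -0.41561361  0.23817953]
[-0.3394  0.6228  0.3092] [ 0.0407  0.0105 -0.0374]
```

View pics/w7b.png

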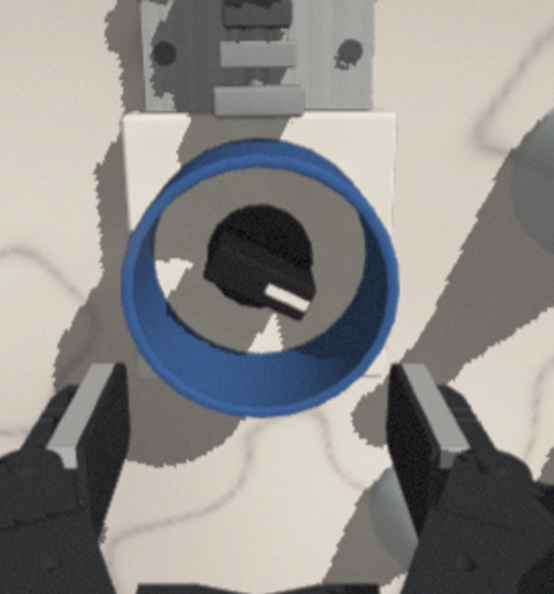

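Run:
```python
import cv2
a=cv2.imread("pics/w7.png"); cv2.imwrite("pics/w7c.png",cv2.resize(a[150:225,220:300],None,fx=8,fy=8,interpolation=cv2.INTER_CUBIC))
b=cv2.convertScaleAbs(a,alpha=2.5,beta=20); cv2.imwrite("pics/w7d.png",cv2.resize(b[120:270,185:330],None,fx=4,fy=4,interpolation=cv2.INTER_CUBIC))
```

```text
(no output)
```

View pics/w7d.png

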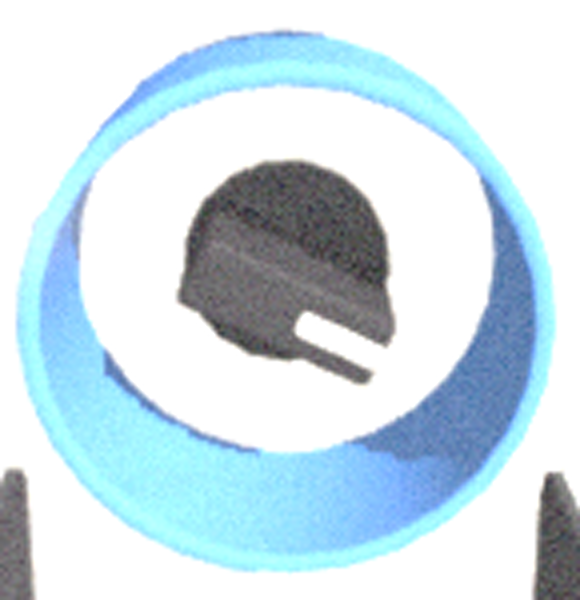

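Run:
```python
from h import *
np.set_printoptions(precision=4,suppress=True)
x=np.array([.966,.259]);y=np.array([-.259,.966])
p=np.load("pics/w7.npy"); st=dict(tcp_pos=p[:3],eef_rot=p[3:])
f=lambda u,v,z:ray("wrist",(185+u/4,120+v/4),z,st)[:2]
R=Rn.from_rotvec(p[3:]).as_matrix(); print("tool y yaw",np.degrees(np.arctan2(R[1,1],R[0,1])))
for u in [(18,316),(555,316),(286,62),(286,570)]: print(f(*u,.084))
c=f(286,316,.084);print("rim",c,c@x,c@y)
for a,b in [((215,242),(395,322)),((180,298),(370,382)),((305,322),(385,358))]:
    A,B=f(*a,.072),f(*b,.072); d=B-A; print((A+B)/2,np.hypot(*d),np.degrees(np.arctan2(d[1],d[0])))
```

```text
tool y yaw 14.66977557391319
[ 0.5658 -0.0118]
[0.6657 0.0141]
[0.6034 0.0481]
[ 0.6295 -0.052 ]
rim [0.6156 0.0011] 0.5950004320894703 -0.15837406064031817
[0.6188 0.005 ] 0.039851547204432666 -10.331505660782005
[ 0.6161 -0.0084] 0.04260690114350464 -10.59170979889684
[ 0.6297 -0.0048] 0.018108991557074947 -10.815478304313851
```

Call:
step_arm([
  [[0,0,5],-9.2],
  [[0,0,7],-9.2],
  [[0,0,7],-9.2],
  [[0,0,7],-9.2],
  [[0,0,7],-9.3],
  [[0,0,7],-9.3],
  [[0,0,7],-9.3],
  [[-4,-6,0],0],
], grip=-0.24)

```text
clock: 12.5
tcp_pos: [0.6145, 0.0051, 0.1297]
eef_rot: [-0.283, -3.127, -0.001]
ft_force: [0.3, -0.5, -0.2]
width: 0.382
```

```bash
python3 look.py w8;  python3 - <<'E'
from h import *
R=tool()[1]; print("yaw",np.degrees(np.arctan2(R[1,1],R[0,1])),delta([.616,0,.044]), manip.get_state()['width'])
for z in (.072,): print(proj("wrist",[.616,0,z]))
E
```

```text
12.5 [0.61446506 0.00509401 0.12971855] [-2.82748793e-01 -3.12717054e+00 -9.50321660e-04] [-8.42767804e-02  2.69692122e-01  1.36184106e+00  6.16195418e-04
  1.51172125e+00 -1.47476675e+00] [ 0.34793371 -0.49062518 -0.1800006 ]
yaw 79.5391744586712 [-1.34316765 -3.31005693 86.24181358] 0.38330654860272595
[250.8711436  209.17974262]
```

View pics/w8.png

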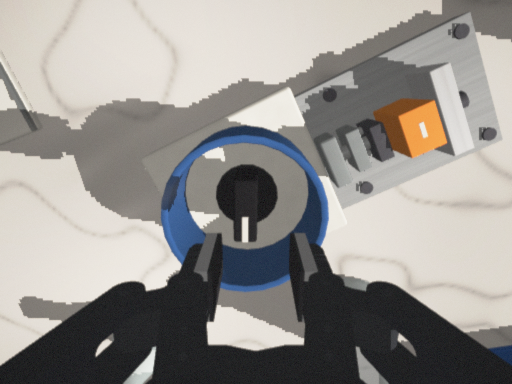

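```bash
python3 - <<'E'
from h import *
p=np.load("pics/w8.npy"); st=dict(tcp_pos=p[:3],eef_rot=p[3:])
a=cv2.imread("pics/w8.png");b=cv2.convertScaleAbs(a,alpha=2.5,beta=20); cv2.imwrite("pics/w8d.png",cv2.resize(b[120:300,155:335],None,fx=3.3,fy=3.3,interpolation=cv2.INTER_CUBIC))
for uv in [(246,211),(246,213)]: X=ray("wrist",uv,.072,st);print(X,delta([X[0],X[1],.044]))
E
```

```text
[ 0.61558033 -0.00172354  0.072     ] [-1.2434067  -5.08114908 86.24275898]
[ 0.61696419 -0.00198984  0.072     ] [-2.65261861 -5.09176485 86.2427705 ]
```

View pics/w8d.png

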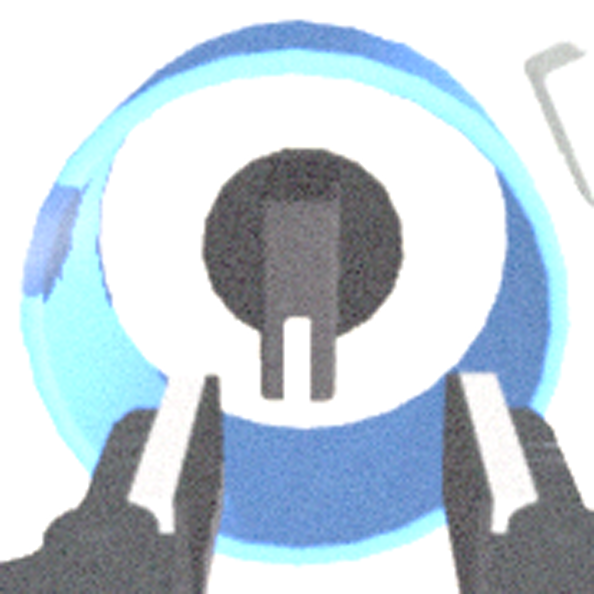

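```bash
python3 - <<'E'
from h import *
print(delta([.6156,-.0015,.044]),manip.get_state()['qd'],manip.get_state()['moment'])
E
```

```text
[-1.22216075 -4.8577509  86.24263959] [-0.00648101 -0.00890478 -0.01074733  0.00273364  0.00232934  0.01738864] [-4.45804467e-02  1.38203395e-02  5.48775919e-05]
```

Call:
step_arm([
  [[-1,-5,10],0],
  [[0,0,15],0],
  [[0,0,15],0],
  [[0,0,15],0],
  [[0,0,13],0],
  [[0,0,10],0],
  [[0,0,7],0],
  [[0,0,0],0],
])

```text
clock: 13.55
tcp_pos: [0.6149, -0.0014, 0.0447]
eef_rot: [-0.283, -3.128, -0.0]
ft_force: [-0.9, 0.4, -0.2]
width: 0.382
```

```bash
python3 look.py w9; python3 -c "
from h import *
print(delta([.6156,-.0015,.044]),manip.get_state()['moment'])"
```

```text
13.55 [ 0.6149419  -0.00144652  0.0446966 ] [-2.83464713e-01 -3.12778719e+00 -1.61598730e-04] [-9.45760920e-02  3.33298350e-01  1.45760603e+00  1.01188014e-04
  1.35167552e+00 -1.48463252e+00] [-0.86927636  0.39006329 -0.24740599]
[-0.27118538  0.06632706  1.32347741] [-0.00363994 -0.03822926 -0.00242281]
```

View pics/w9.png

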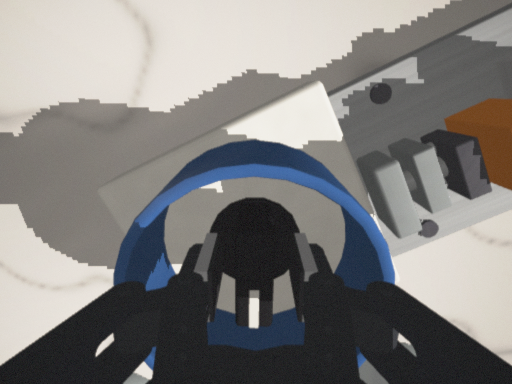

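Call:
step_arm([
  [[0,0,0],0],
  [[0,0,0],0],
  [[0,0,0],0],
  [[0,0,0],0],
  [[0,0,0],0],
  [[0,0,0],0],
  [[0,0,0],0],
  [[0,0,0],0],
], grip=-1, force=50)

```text
clock: 14.6
tcp_pos: [0.6157, -0.0021, 0.0463]
eef_rot: [0.284, 3.127, -0.001]
ft_force: [-1.8, -3.6, 5.4]
width: 0.176
```

```bash
cat > rd.py <<'E'
from h import *
np.set_printoptions(precision=4,suppress=True)
s=manip.get_state(); R=Rn.from_rotvec(s['eef_rot']).as_matrix()
print(s['clock'],"yaw %.2f"%np.degrees(np.arctan2(R[1,1],R[0,1])),"M",s['moment'],"F",s['ft_force'],"e6 %.4f"%s['joint_efforts'][5],"tcp",s['tcp_pos'],"q6 %.3f"%s['q'][5],"w %.3f"%s['width'])
E
python3 rd.py
```

```text
14.6 yaw 79.63 M [-0.5363  0.2509 -0.0791] F [-1.8404 -3.5869  5.4267] e6 -0.0650 tcp [ 0.6157 -0.0021  0.0463] q6 -1.485 w 0.176
```

Call:
step_arm([
  [[0,-1,-1],0],
  [[0,0,0],4],
  [[0,0,0],6],
  [[0,0,0],6],
  [[0,0,0],6],
  [[0,0,0],6],
  [[0,0,0],4],
  [[0,0,0],2],
])

```text
clock: 15.6
tcp_pos: [0.6158, -0.0019, 0.0463]
eef_rot: [1.186, 2.908, 0.002]
ft_force: [2.5, 0.0, 0.7]
width: 0.18
```

```bash
python3 rd.py; python3 look.py w10; python3 rd.py
```

```text
15.6 yaw 45.63 M [-0.1201 -0.428   0.2359] F [2.5299 0.0448 0.7361] e6 0.0411 tcp [ 0.6158 -0.0019  0.0463] q6 -0.892 w 0.180
15.6 [ 0.61578494 -0.00192959  0.04628745] [1.18588316e+00 2.90776592e+00 2.34752732e-03] [-9.57385968e-02  3.31762928e-01  1.45621193e+00  1.08376905e-03
  1.35194141e+00 -8.92287841e-01] [2.52988363 0.04484985 0.73612885]
15.65 yaw 45.58 M [-0.0523 -0.4734  0.1283] F [3.6513 0.4029 1.7343] e6 0.1897 tcp [ 0.6158 -0.0019  0.0463] q6 -0.892 w 0.178
```

View pics/w10.png

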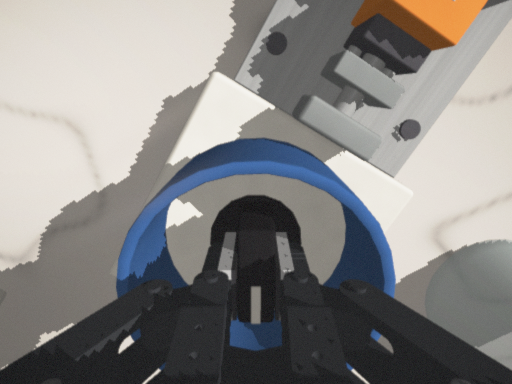

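Call:
step_arm([
  [[0,0,0],1],
  [[0,0,0],1],
  [[0,0,0],1],
  [[0,0,0],1],
  [[0,0,0],1],
  [[0,0,0],1],
  [[0,0,0],1],
  [[0,0,0],1],
])

```text
clock: 16.65
tcp_pos: [0.6158, -0.0019, 0.0463]
eef_rot: [1.387, 2.818, 0.003]
ft_force: [5.4, 2.4, -1.2]
width: 0.18
```

```bash
python3 rd.py
```

```text
16.65 yaw 37.60 M [ 0.2517 -0.9216  0.1564] F [ 5.376   2.3801 -1.1988] e6 0.0904 tcp [ 0.6158 -0.0019  0.0463] q6 -0.752 w 0.180
```

Call:
step_arm([
  [[0,0,0],1],
  [[0,0,0],1],
  [[0,0,0],1],
  [[0,0,0],1],
  [[0,0,0],1],
  [[0,0,0],1],
  [[0,0,0],1],
  [[0,0,0],1],
])

```text
clock: 17.65
tcp_pos: [0.6158, -0.0019, 0.0463]
eef_rot: [1.58, 2.714, 0.003]
ft_force: [4.9, 1.6, -0.7]
width: 0.179
```

```bash
python3 rd.py; python3 look.py w11; python3 rd.py
```

```text
17.65 yaw 29.60 M [ 0.286  -0.949   0.2149] F [ 4.9111  1.5666 -0.7319] e6 0.0948 tcp [ 0.6158 -0.0019  0.0463] q6 -0.613 w 0.179
17.65 [ 0.61584339 -0.00190978  0.04629963] [1.57969684 2.71423824 0.00302716] [-9.58156269e-02  3.31757996e-01  1.45619267e+00  1.31262206e-03
  1.35181479e+00 -6.12732218e-01] [ 4.91106062  1.56661776 -0.73190853]
17.7 yaw 29.57 M [ 0.2595 -0.9411  0.135 ] F [ 5.4975  1.2393 -1.8558] e6 0.1937 tcp [ 0.6159 -0.0019  0.0463] q6 -0.612 w 0.175
```

View pics/w11.png

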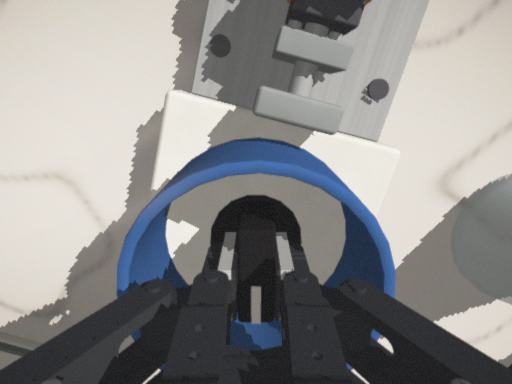

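```bash
cat > avg.py <<'E'
from h import *; import sys
np.set_printoptions(precision=3,suppress=True)
M=[];E=[]
for i in range(4):
    s=manip.get_state(); M.append(s['moment'][2]); E.append(s['joint_efforts'][5])
    if i<3: im=manip.snapshot("top" if i==1 else "scene")
    if i==0: sc=im
    if i==1: tp=im
R=Rn.from_rotvec(s['eef_rot']).as_matrix()
print(s['clock'],"yaw %.2f"%np.degrees(np.arctan2(R[1,1],R[0,1])),"Mz",np.array(M),"mean %.3f"%np.mean(M[1:]),"e6",np.array(E),s['ft_force'],s['tcp_pos'])
if len(sys.argv)>1:
    a=cv2.resize(sc[160:240,240:330],None,fx=4,fy=4,interpolation=cv2.INTER_CUBIC); b=cv2.resize(tp[160:230,170:260],None,fx=4,fy=4,interpolation=cv2.INTER_CUBIC)
    h=max(a.shape[0],b.shape[0]); o=np.zeros((h,a.shape[1]+b.shape[1],3),np.uint8); o[:a.shape[0],:a.shape[1]]=a;o[:b.shape[0],a.shape[1]:]=b
    cv2.imwrite(f"pics/{sys.argv[1]}.png",o)
E
python3 avg.py a1
```

```text
17.85 yaw 29.61 Mz [0.135 0.112 0.096 0.12 ] mean 0.109 e6 [0.194 0.139 0.096 0.09 ] [ 5.551  2.735 -1.054] [ 0.616 -0.002  0.046]
```

View pics/a1.png

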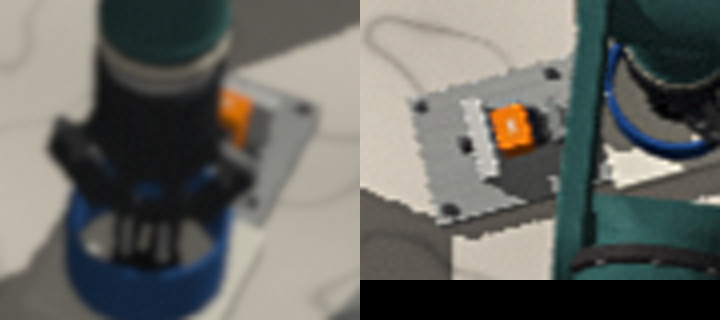

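Call:
step_arm([
  [[0,0,0],0.7],
  [[0,0,0],0.7],
  [[0,0,0],0.7],
  [[0,0,0],0.7],
  [[0,0,0],0.7],
  [[0,0,0],0.7],
  [[0,0,0],0.7],
  [[0,0,0],0.7],
])

```text
clock: 18.85
tcp_pos: [0.6159, -0.0019, 0.0463]
eef_rot: [1.71, 2.634, 0.003]
ft_force: [5.9, 1.4, -0.7]
width: 0.178
```

```bash
python3 rd.py
```

```text
18.85 yaw 24.01 M [ 0.3265 -1.0035  0.188 ] F [ 5.863   1.3625 -0.718 ] e6 0.1286 tcp [ 0.6159 -0.0019  0.0463] q6 -0.515 w 0.178
```

Call:
step_arm([
  [[0,0,0],0.7],
  [[0,0,0],0.7],
  [[0,0,0],0.7],
  [[0,0,0],0.7],
  [[0,0,0],0.7],
  [[0,0,0],0.7],
  [[0,0,0],0.7],
  [[0,0,0],0.7],
])

```text
clock: 19.85
tcp_pos: [0.6159, -0.0019, 0.0463]
eef_rot: [1.837, 2.547, 0.003]
ft_force: [4.5, 0.8, -2.1]
width: 0.177
```

```bash
python3 rd.py
```

```text
19.85 yaw 18.41 M [ 0.2776 -0.95    0.1961] F [ 4.4947  0.7721 -2.1172] e6 0.1286 tcp [ 0.6159 -0.0019  0.0463] q6 -0.417 w 0.177
```

Call:
step_arm([
  [[0,0,0],0.7],
  [[0,0,0],0.7],
  [[0,0,0],0.7],
  [[0,0,0],0.7],
  [[0,0,0],0.7],
  [[0,0,0],0.7],
  [[0,0,0],0.7],
  [[0,0,0],0.7],
])

```text
clock: 20.85
tcp_pos: [0.616, -0.0019, 0.0463]
eef_rot: [1.959, 2.455, 0.004]
ft_force: [5.8, 1.9, -1.3]
width: 0.173
```

```bash
python3 rd.py
```

```text
20.85 yaw 12.81 M [ 0.2713 -1.031   0.1815] F [ 5.8016  1.8763 -1.2859] e6 0.1287 tcp [ 0.616  -0.0019  0.0463] q6 -0.320 w 0.173
```

Call:
step_arm([
  [[0,0,0],0.7],
  [[0,0,0],0.7],
  [[0,0,0],0.7],
  [[0,0,0],0.7],
  [[0,0,0],0.7],
  [[0,0,0],0.7],
  [[0,0,0],0.7],
  [[0,0,0],0.7],
])

```text
clock: 21.85
tcp_pos: [0.616, -0.0019, 0.0463]
eef_rot: [2.077, 2.356, 0.004]
ft_force: [5.6, 2.2, -1.2]
width: 0.173
```

```bash
python3 rd.py
```

```text
21.85 yaw 7.21 M [ 0.2228 -1.0495  0.255 ] F [ 5.639   2.2296 -1.2317] e6 0.1287 tcp [ 0.616  -0.0019  0.0463] q6 -0.222 w 0.173
```

Call:
step_arm([
  [[0,0,0],0],
  [[0,0,0],0],
  [[0,0,0],0],
  [[0,0,0],0],
  [[0,0,0],0.7],
  [[0,0,0],0.7],
  [[0,0,0],0.7],
  [[0,0,0],0.7],
])

```text
clock: 22.85
tcp_pos: [0.616, -0.0018, 0.0463]
eef_rot: [2.134, 2.305, 0.004]
ft_force: [6.5, 1.4, -1.4]
width: 0.175
```

```bash
python3 rd.py
```

```text
22.85 yaw 4.42 M [ 0.2659 -1.0446  0.2374] F [ 6.4855  1.3773 -1.4138] e6 0.1287 tcp [ 0.616  -0.0018  0.0463] q6 -0.173 w 0.175
```

Call:
step_arm([
  [[0,0,0],0],
  [[0,0,0],0],
  [[0,0,0],0],
  [[0,0,0],0],
  [[0,0,0],0.7],
  [[0,0,0],0.7],
  [[0,0,0],0.7],
  [[0,0,0],0.7],
])

```text
clock: 23.85
tcp_pos: [0.6161, -0.0019, 0.0463]
eef_rot: [2.189, 2.252, 0.004]
ft_force: [6.1, 1.0, -1.5]
width: 0.179
```

```bash
python3 rd.py
```

```text
23.85 yaw 1.61 M [ 0.223  -1.0779  0.1691] F [ 6.0581  1.0314 -1.4772] e6 0.1287 tcp [ 0.6161 -0.0019  0.0463] q6 -0.124 w 0.179
```

Call:
step_arm([
  [[0,0,0],0],
  [[0,0,0],0],
  [[0,0,0],0],
  [[0,0,0],0],
  [[0,0,0],0.7],
  [[0,0,0],0.7],
  [[0,0,0],0.7],
  [[0,0,0],0.7],
])

```text
clock: 24.85
tcp_pos: [0.6161, -0.0019, 0.0463]
eef_rot: [2.244, 2.198, 0.004]
ft_force: [6.8, 2.0, -1.4]
width: 0.177
```

```bash
python3 rd.py
```

```text
24.85 yaw -1.18 M [ 0.2157 -1.052   0.1809] F [ 6.8383  1.9866 -1.4184] e6 0.1286 tcp [ 0.6161 -0.0019  0.0463] q6 -0.075 w 0.177
```

Call:
step_arm([
  [[0,0,0],0],
  [[0,0,0],0],
  [[0,0,0],0],
  [[0,0,0],0],
  [[0,0,0],0.7],
  [[0,0,0],0.7],
  [[0,0,0],0.7],
  [[0,0,0],0.7],
])

```text
clock: 25.85
tcp_pos: [0.6161, -0.0019, 0.0463]
eef_rot: [2.297, 2.142, 0.004]
ft_force: [5.9, 1.8, -1.0]
width: 0.178
```

```bash
python3 rd.py
```

```text
25.85 yaw -3.99 M [ 0.2603 -1.1169  0.1946] F [ 5.8945  1.753  -0.9584] e6 0.1286 tcp [ 0.6161 -0.0019  0.0463] q6 -0.026 w 0.178
```

Run:
```python
import sys; from h import *
im=manip.snapshot("top"); w=manip.snapshot("wrist")
cv2.imwrite("pics/t12.png",cv2.resize(im[165:225,175:255],None,fx=7,fy=7,interpolation=cv2.INTER_CUBIC)); cv2.imwrite("pics/w12.png",w)
```

```text
(no output)
```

View pics/t12.png

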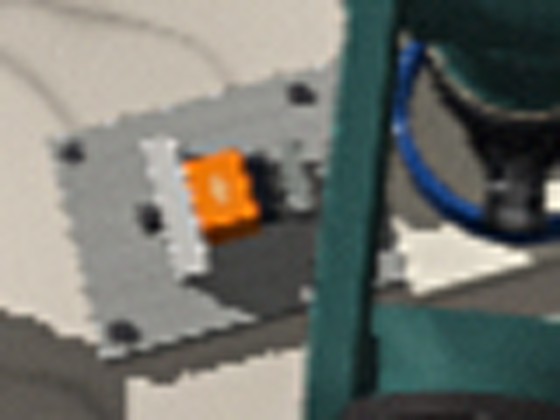

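View pics/w12.png

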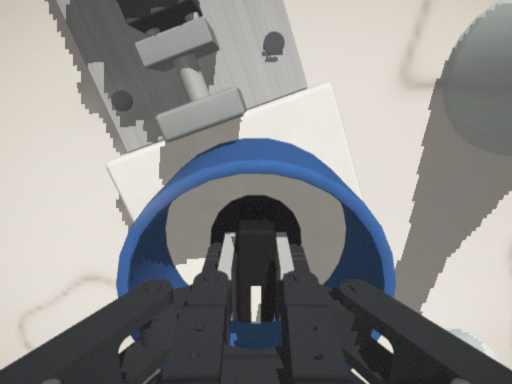

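Call:
step_arm([
  [[0,0,0],0],
  [[0,0,0],0],
  [[0,0,0],0],
  [[0,0,0],0],
  [[0,0,0],0.7],
  [[0,0,0],0.7],
  [[0,0,0],0.7],
  [[0,0,0],0.7],
])

```text
clock: 26.95
tcp_pos: [0.6161, -0.0019, 0.0463]
eef_rot: [2.348, 2.085, 0.004]
ft_force: [6.2, 2.0, -0.1]
width: 0.178
```

```bash
python3 rd.py
```

```text
26.95 yaw -6.79 M [ 0.233  -1.0943  0.2714] F [ 6.2398  2.0466 -0.0551] e6 0.1448 tcp [ 0.6161 -0.0019  0.0463] q6 0.022 w 0.178
```

Call:
step_arm([
  [[0,0,0],0],
  [[0,0,0],0],
  [[0,0,0],0],
  [[0,0,0],0],
  [[0,0,0],0.7],
  [[0,0,0],0.7],
  [[0,0,0],0.7],
  [[0,0,0],0.7],
])

```text
clock: 27.95
tcp_pos: [0.6162, -0.0019, 0.0463]
eef_rot: [2.398, 2.028, 0.004]
ft_force: [6.0, 1.4, -1.9]
width: 0.177
```

```bash
python3 rd.py
```

```text
27.95 yaw -9.58 M [ 0.2391 -1.0738  0.2417] F [ 5.9881  1.4429 -1.9252] e6 0.1677 tcp [ 0.6162 -0.0019  0.0463] q6 0.071 w 0.177
```

Call:
step_arm([
  [[0,0,0],0],
  [[0,0,0],0],
  [[0,0,0],0],
  [[0,0,0],0],
  [[0,0,0],0.7],
  [[0,0,0],0.7],
  [[0,0,0],0.7],
  [[0,0,0],0.7],
])

```text
clock: 28.95
tcp_pos: [0.6162, -0.0019, 0.0463]
eef_rot: [2.447, 1.968, 0.004]
ft_force: [7.6, 2.3, -2.5]
width: 0.175
```

```bash
python3 rd.py
```

```text
28.95 yaw -12.38 M [ 0.2362 -1.1173  0.2036] F [ 7.5626  2.251  -2.4804] e6 0.1907 tcp [ 0.6162 -0.0019  0.0463] q6 0.120 w 0.175
```

As expected (rise 0.062, about 7.8 N). Another 4.2° should give about 12.4 N.

Call:
step_arm([
  [[0,0,0],0],
  [[0,0,0],0],
  [[0,0,0],0.7],
  [[0,0,0],0.7],
  [[0,0,0],0.7],
  [[0,0,0],0.7],
  [[0,0,0],0.7],
  [[0,0,0],0.7],
])

```text
clock: 29.95
tcp_pos: [0.6162, -0.0019, 0.0463]
eef_rot: [2.518, 1.878, 0.004]
ft_force: [6.6, 1.8, -1.4]
width: 0.175
```

```bash
python3 rd.py
```

```text
29.95 yaw -16.57 M [ 0.2072 -1.1555  0.3201] F [ 6.5562  1.7752 -1.4094] e6 0.2250 tcp [ 0.6162 -0.0019  0.0463] q6 0.193 w 0.175
```

Call:
step_arm([
  [[0,0,0],0],
  [[0,0,0],0],
  [[0,0,0],0],
  [[0,0,0],0],
  [[0,0,0],0],
  [[0,0,0],0],
  [[0,0,0],0],
  [[0,0,0],0],
], grip=-0.24)

```text
clock: 30.95
tcp_pos: [0.6151, -0.0025, 0.0463]
eef_rot: [-2.518, -1.878, -0.0]
ft_force: [-0.1, 0.4, -0.5]
width: 0.379
```

Call:
step_arm([
  [[0,0,-5],0],
  [[0,0,-10],0],
  [[0,0,-20],0],
  [[0,0,-30],0],
  [[0,0,-40],0],
  [[0,0,-40],0],
  [[20,0,-40],0],
  [[30,0,0],0],
])

```text
clock: 31.95
tcp_pos: [0.6316, 0.0451, 0.2394]
eef_rot: [2.513, 1.871, 0.016]
ft_force: [-0.4, -0.7, -1.0]
width: 0.378
```

```bash
python3 look.py w13; python3 rd.py
```

```text
31.95 [0.63156745 0.04513097 0.23942114] [2.51347385 1.87148321 0.01559821] [-1.81033342e-02  2.63970929e-01  1.15088055e+00 -1.35548913e-04
  1.71405427e+00  2.72625804e-01] [-0.38550112 -0.7163646  -1.04099205]
32.0 yaw -16.40 M [0.0545 0.0503 0.0058] F [ 0.8627  2.2131 -0.8233] e6 0.1222 tcp [0.6314 0.0496 0.2366] q6 0.274 w 0.383
```

View pics/w13.png

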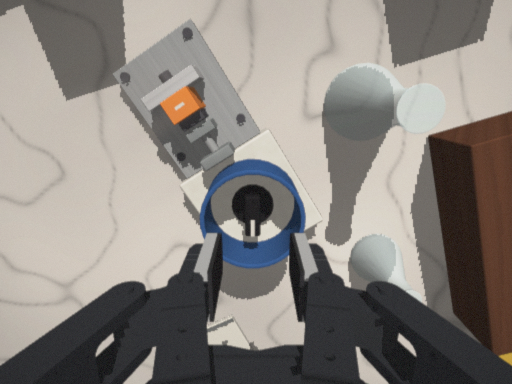

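Run:
```python
from h import *
a=cv2.imread("pics/w13.png");cv2.imwrite("pics/w13c.png",cv2.resize(cv2.convertScaleAbs(a,alpha=1.6,beta=10)[60:280,110:310],None,fx=2.7,fy=2.7,interpolation=cv2.INTER_CUBIC))
```

```text
(no output)
```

View pics/w13c.png

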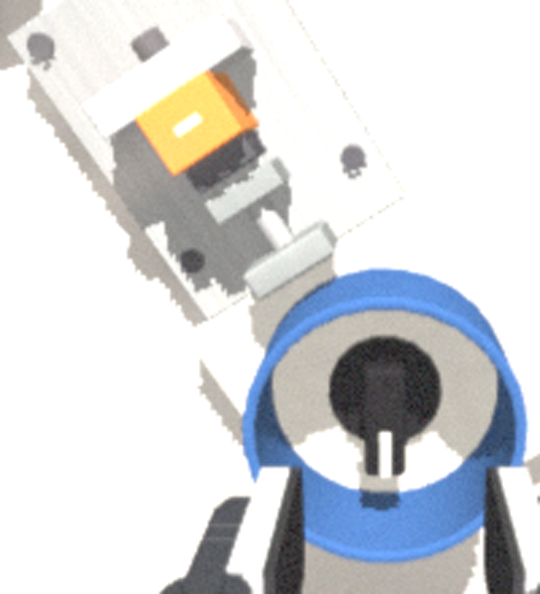

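Call:
step_arm([
  [[0,0,0],0],
  [[0,0,0],0],
  [[0,0,0],0],
  [[0,0,0],0],
  [[0,0,0],0],
  [[0,0,0],0],
  [[0,0,0],0],
  [[0,0,0],0],
])

```text
clock: 33.0
tcp_pos: [0.6293, 0.0455, 0.2313]
eef_rot: [-2.518, -1.878, -0.0]
ft_force: [-0.7, -0.3, 0.1]
width: 0.385
```

```bash
python3 rd.py; python3 -c "
from station import manip
print(manip.hand_in())"
```

```text
33.0 yaw -16.56 M [ 0.0133 -0.0207  0.0667] F [-0.7263 -0.3004  0.1163] e6 -0.0000 tcp [0.6293 0.0455 0.2313] q6 0.271 w 0.385
the job is handed in; nothing more can be done
None
```

I stood the largest amber block on the clamp bed and let go of it. I then turned the knob about 96° clockwise, released it, withdrew the hand and handed the job in at 33 s. The hand-in gave no verdict.

- **Clamping force:** I estimate about 12 N, inside the 6 to 20 N window. The wrist joint's effort stayed flat at 0.129 N m while the jaw ran free. It then rose about 0.023 N m per 2.8° once the block was home, and ended at 0.225 N m.
- **Disagreement between sensors:** The wrist moment reading scattered by about ±0.03 N m or more. It gave one false rise before real contact, and one reading fell while the effort was still climbing. I relied on the joint effort, whose slope matched the figures you gave. The jaw force itself was not measured directly.
- **Last pictures:** The block is upright, square and centred on the fence with the jaw against it. The knob stayed where it was left. I did not re-measure the block's position after clamping.
- **Last readings:** With the hand clear above the ring, the force on it was near zero. The largest force reading I saw while the fingers were inside the ring was about 8 N, with the knob gripped.

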